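# Draw the ware tray forward with the pull hook

## Task

The red tray of shavings with two raw pots stands deep under the slatted drying rack, out of reach of the hand. Take the wooden-handled pull hook, drop its bent tip inside the tray behind the front wall, draw the tray slowly forward along its guides until it comes up square against the wooden stop strip, and hold a steady pull there of about 12 N (never over 20 N) for a second, to feel that it is home. Then unhook, leaving the tray drawn out and the pots and other things untouched, and set the hook down upright on the bench, clear of the rack.

Things in the scene. Friction and masses are not known exactly. Their poses are not given: they have to be found in the camera images.
- rack: low wooden drying rack, fixed. Origin on the bench below the middle of the slatted top's front edge; x points into the bay, z up. Base board 12 mm thick, x = -105 (open apron) to 285 mm, 294 mm wide. Sides and slats cover x = 0 to 285 mm; slats 133 to 145 mm above the bench, small pots on them. Bay 266 mm wide; guide battens 16 mm high, 252 mm apart, for the tray's 240 mm foot
- apron (a point): point on the rack's open apron (rack x = -37 mm, mid-width, on the base board). Near it a wooden stop strip, 14 mm deep, 236 mm wide, 24 mm high, is screwed across the base board: the tray's front wall stops against it. The strip is adjustable and its setting is not measured (found by feel): at the stop the tray's lip point lies anywhere from x = -46 to -26 mm in the rack's frame
- tray: red plastic tray of shavings, 185 mm deep (x), 255 mm wide (y), loose on the base board; with its two pots about 0.7 kg, drags with 3 to 6 N. Origin at the centre of its underside, x pointing into the bay, z up. Walls 40 mm high, 7 mm thick, front wall from x = -85 to -78 mm (inner face); hard floor 3 mm above the underside, shavings give way
- tray_lip (a point): point on top of the tray's front wall, in the middle of its length and of its 7 mm thickness (tray x = -81.5 mm, 40 mm above its underside); axes as the tray's
- hook: pull hook standing upright on the bench: wooden stock 100 mm long (x), 26 thick (y), 52 high; cross dowel 20 mm thick, 92 mm long along y, 33 mm behind its middle; 8 mm steel shank running forward 40 mm above the underside, bent straight down at the end. 0.24 kg. Origin at the centre of the stock's underside, x towards the tip, z up
- hook_grip (a point): centre of the hook's wooden stock, 26 mm above the underside: grasp here from above across the 26 mm thickness (fingers closing along the hook's y)
- hook_tip (a point): lower end of the bent-down tip, 175 mm ahead of the grip point and 26 mm below it, level with the underside of the stock; the tip is a vertical round bar 8 mm thick, 36 mm of it below the shank
- pot_a: raw porcelain pot with a short neck, 66 mm across, 82 mm high, standing loose in the tray, at least 45 mm behind its front wall; origin at the centre of its underside; fragile
- pot_b: the other raw pot, of the same shape and size; fragile
- gold_tin: olive screw tin 68 mm across, 74 mm high, a bystander left of the rack; origin at the centre of its underside
- tall_bottle: tall white bottle 78 mm across, 216 mm high, a bystander right of the rack; origin at the centre of its underside
Mind the look-alikes: they are no part of the job. Leave any pink or turquoise look-alike of the pot_b alone.

How it is judged:
By the outcome, as a careful person would: the job done as asked, in the order asked, and still so for the second after the job is handed in, with the robot touching nothing.
It also fails if it takes over 72 s, if anything falls off the work surface, if the arm or the gripper's body presses on something with over 40 N, if the wrist force passes 120 N, or if a joint passes its speed limit or range.

## Robot

A 6-joint arm with a two-finger parallel gripper is mounted at the origin on a cart in front of the work surface, level with it; the furniture and walls round the work are solid. World frame = base frame: x ahead of the robot, y to its left, z up, the work surface at z = 0. Lengths are in m, angles in rad, forces in N, time in s.
With the tool pointing down it reaches from about 0.3 to 0.875 m from the base axis. Payload 6.4 kg.
Tool frame: the origin (TCP) lies at the very end of the fingers, on their centre line; the grasp point (between the pads) lies 19 mm behind it; z points along the fingers, y is the line along which they close (so a half turn about z gives the same grasp; the last joint's range is limited). The gripper opens to 85 mm and grips with 20 to 120 N. Pads are 22 mm wide; open, the fingers measure 114 mm over their backs; the gripper's body (76 mm by 85 mm) begins 54 mm behind the grasp point. The pads swing forward as they close: fully open they stand 13 mm farther back than shut.
Start: joints at [-1.468, 0.181, 1.607, -0, 1.354, -0.206], TCP at [0.175, -0.548, 0.231] pointing down, gripper open.
Joint ranges: [-2.99, 2.99], [-0.89, 2.07], [0.3, 2.58], [-1.14, 4.28], [0, 2.63], [-3.12, 3.12]. Speed limits (rad/s): [2.57, 2.57, 3.01, 3.14, 3.14, 3.14].

## Interface

Orientations are given as a unit quaternion [w, x, y, z].
In Python, from cell import arm gives the robot as it stands. The module is installed in compiled form; this text tells all that it offers.
- The arm moves only by the tool drive_tool, never from a script. Its argument "series" is a list of rows, each a list of 6 numbers: the shift along the tool's x, y, z scaled (see below), then the turn, a rotation vector about the tool's x, y, z scaled (see below). In form: [[tx, ty, tz, ax, ay, az], ...]. A call has 1 to 10 rows; each row shifts and turns the commanded pose from where the row before left it, along the tool's axes as they then stand; what a row does not reach is not made up. The controller multiplies each number of a shift by 40 mm and each number of a turn by 6 degrees. A row lasts 1/12 s, in which the tool goes at most 41.7 mm and 7.16 degrees, less where a joint would pass 70% of its speed; a pose out of reach is approached as far as the arm can. A call with a number of a shift or a turn outside -1 to 1 is refused whole. A call with a gripper value outside its range is refused whole. "grip" is the opening, from 0 (shut) to 1 (fully open), set as the call begins (left out, the last holds). The fingers move at their own pace and stop on an object; "grip_force" is the grip in N (left out, the last holds). Time passes only in rows, so rows that do not move let the fingers close. It gives the time, the measured TCP pose, the force, the opening and the grip force at its end, in the units of the state.
- arm.sense(): the state, without advancing time (a new reading comes with each control period).
- arm.grab_frame(name): name is "scene" or "top"; returns (picture, depth): 384x512x3 uint8, red, green, blue; 384x512 float32, m along the optical axis (not along the pixel's ray), 0 where there is no reading.
- arm.camera_params(name): a dict with "mtx" (3x3 intrinsics, pixels), "extrinsics" (4x4, takes a point from world to camera coordinates). Camera axes: x right, y down, z forward; pixel columns grow to the right and rows downward; lengths in m; the calibration is good to about 2 mm. A picture is of the moment at which its call begins. camera_params takes no time and is no camera call.
- arm.job_done(): hands the job in; it is judged then, once.
The state is a dict: "time_s": time; "joint_positions": joint angles; "dq": joint speeds; "tau": joint torques, N m; "position": TCP position; "orientation": TCP orientation; "ft_force": force on the tool from outside, world axes, zero at the start; "moment": the same for the moment, N m; "finger_gap": opening from 0.0 (shut) to 1.0 (fully open); "gripper_force": force on a finger pad.
Only numpy, scipy, OpenCV 4.12 (cv2) and the standard library are available. Lean on these libraries where they do the work, as an engineer would, in place of code of your own. Each camera call takes 0.05 s, during which the arm holds its last target. There are 200 camera calls.

## Working session

There is one attempt and no reset: what is moved stays moved. The work goes in short steps, Python scripts to look and compute and a tool call to move; the robot and the scene stay as the last step left them, time stands still between calls to the robot, and variables do not carry over. Pictures are saved under pics/ and viewed, at most 10 in all, crops included, and the job is handed in when it is done.

Besides the shell and the picture viewer there is one more tool, called after "Emit:" as a command line: name --pt "numbers of a row" for each row, then --argument value for the rest. drive_tool: Moves the arm, as the interface text tells. Shifts and turns lie within -1 to 1; 1 stands for 40 mm of shift or 6 degrees of turn. Its arguments: {"type":"object","properties":{"series":{"type":"array","items":{"type":"array","items":{"type":"number"}}},"grip":{"type":"number"},"grip_force":{"type":"number"}},"required":["series"]}

```bash
mkdir -p pics; cat > h.py <<'E'
from cell import arm
import numpy as np, cv2
def grab(n):
    p,d=arm.grab_frame(n); c=arm.camera_params(n); np.savez(f'/tmp/{n}.npz',p=p,d=d,K=c['mtx'],E=c['extrinsics']); return p,d
def load(n):
    z=np.load(f'/tmp/{n}.npz'); return z['p'],z['d'],z['K'],z['E']
def pts(n):
    p,d,K,E=load(n); v,u=np.mgrid[:384,:512]
    P=np.stack([(u-K[0,2])/K[0,0]*d,(v-K[1,2])/K[1,1]*d,d],-1)
    return (P-E[:3,3])@E[:3,:3]   # world
def ray(n,u,v,z):
    p,d,K,E=load(n); R=E[:3,:3]; c=-R.T@E[:3,3]; r=R.T@np.linalg.solve(K,[u,v,1]); return c+r*(z-c[2])/r[2]
E
python3 - <<'E'
from h import *
for n in('scene','top'):
    p,d=grab(n); cv2.imwrite(f'pics/{n}0.png',cv2.resize(p[...,::-1],(800,600)))
    q,dd,K,E=load(n); print(n,K.round(1).tolist(),(-E[:3,:3].T@E[:3,3]).round(3),E[:3,:3].round(2).tolist(),(d==0).mean())
s=arm.sense(); print(s)
E
```

```text
scene [[459.0, 0.0, 248.6], [0.0, 459.0, 197.9], [0.0, 0.0, 1.0]] [0.051 0.957 0.885] [[-0.88, -0.47, -0.0], [-0.27, 0.51, -0.81], [0.38, -0.72, -0.58]] 0.0040130615234375
top [[372.4, 0.0, 254.3], [0.0, 372.4, 193.0], [0.0, 0.0, 1.0]] [ 0.409 -0.026  1.097] [[-0.07, -1.0, 0.0], [-0.97, 0.07, -0.21], [0.21, -0.02, -0.98]] 0.004063924153645833
{'time_s': 0.1, 'joint_positions': array([-1.46833185e+00,  1.81458726e-01,  1.60787333e+00,  2.41993749e-05,
        1.35380351e+00, -2.06285641e-01]), 'dq': array([-0.00091875, -0.00271371, -0.00163311, -0.00094237, -0.00238257,
        0.00057712]), 'tau': array([ 1.42535205e-04, -4.45877695e+01, -3.52238917e+01, -3.27225462e-04,
        4.04027727e-03,  5.47338047e-06]), 'position': array([ 0.17470611, -0.54731494,  0.23049551]), 'orientation': array([-7.69805561e-04,  9.88107924e-01,  1.53759992e-01,  5.18268515e-05]), 'ft_force': array([ 0.08068279, -0.61680349,  0.20955189]), 'moment': array([ 0.06038391,  0.02298842, -0.06586846]), 'gripper_force': 0.0, 'finger_gap': 0.9982052988592265}
```

View pics/scene0.png

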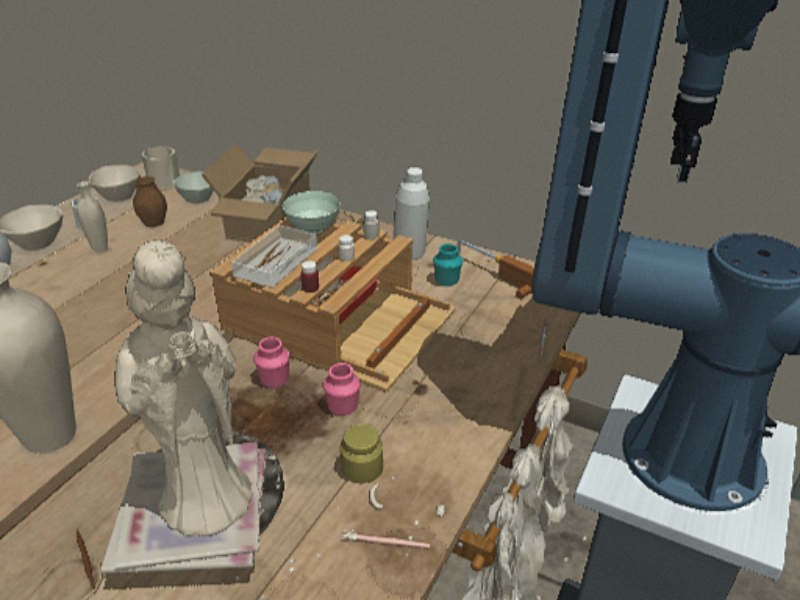

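View pics/top0.png

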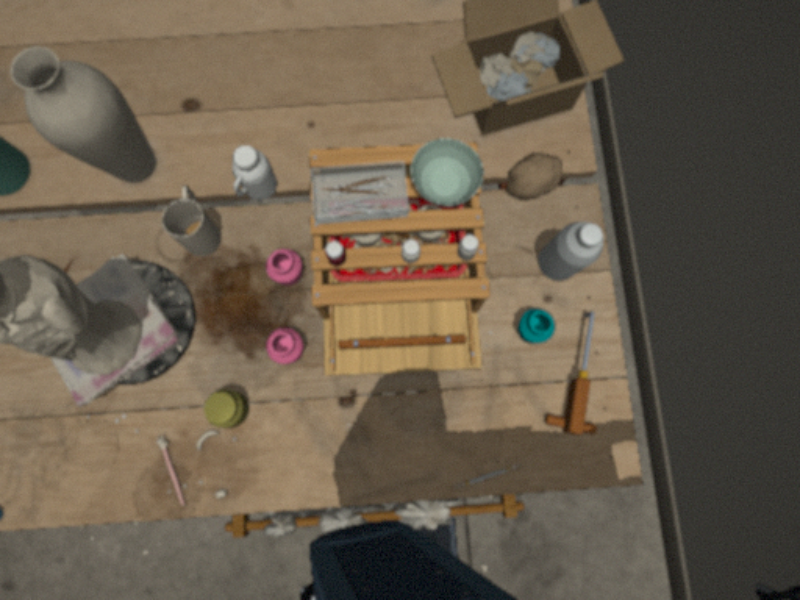

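The scene view shows the hook at the right of the rack, with its stock at about (518,270). The top view shows the stock at (578,405) with the steel shank pointing up to (588,315). It also shows the apron and stop strip at (400,342), the red tray front at (400,272) under the slats, two pink look-alikes at (284,266) and (284,346), a turquoise one at (537,326), the olive tin at (225,408) and the bottle at (575,250). Only one hook is visible.

```bash
python3 - <<'E'
from h import *
p,d,K,E=load('top'); W=pts('top'); hsv=cv2.cvtColor(p,cv2.COLOR_RGB2HSV)
def box(m,u0,u1,v0,v1):
    o=np.zeros(m.shape,bool); o[v0:v1,u0:u1]=m[v0:v1,u0:u1]; return o
# hook: everything 8mm+ above bench in window
hk=box(W[...,2]>0.012,345,390,190,285)&(W[...,2]<0.08)
st=hk&(W[...,2]>0.044)
print('hook n',hk.sum(),'stock top',st.sum(),'z pct',np.percentile(W[st][:,2],[5,50,95]))
q=W[st][:,:2]; print('stock rect',cv2.minAreaRect((q*1000).astype(np.float32)))
sh=hk&(np.mgrid[:384,:512][0]<238); print('shank',sh.sum(),W[sh][:,:2].mean(0),np.median(W[sh][:,2]),W[sh][:,0].min(),W[sh][:,0].max(), np.polyfit(W[sh][:,0],W[sh][:,1],1))
# red tray
r=((hsv[...,0]<8)|(hsv[...,0]>172))&(hsv[...,1]>150)&(hsv[...,2]>80); r=box(r,195,315,120,200)
print('red',r.sum()); 
P=W[r]; print(np.percentile(P,[1,5,50,95,99],axis=0).round(3))
# slats z, strip
sl=box((W[...,2]>0.135)&(W[...,2]<0.155),190,320,90,200); print('slat z',np.median(W[sl][:,2]))
# front slat
fs=box(sl,190,320,175,200); print('front slat',cv2.minAreaRect((W[fs][:,:2]*1000).astype(np.float32)), np.median(W[fs][:,2]))
sp=box((W[...,2]>0.028),205,310,205,228)&(W[...,2]<0.05); print('strip',sp.sum(),np.median(W[sp][:,2]),cv2.minAreaRect((W[sp][:,:2]*1000).astype(np.float32)))
ap=box((W[...,2]>0.008),200,318,195,245)&(W[...,2]<0.018); print('apron',cv2.minAreaRect((W[ap][:,:2]*1000).astype(np.float32)),np.median(W[ap][:,2]))
a=p[95:290,185:395,::-1]; cv2.imwrite('pics/crop.png',cv2.resize(a,None,fx=3,fy=3,interpolation=cv2.INTER_CUBIC)[:600])
E
```

```text
hook n 865 stock top 502 z pct [0.04541148 0.05157723 0.06627863]
stock rect ((494.26043701171875, -330.6966552734375), (106.88250732421875, 220.49440002441406), 78.21717071533203)
shank 249 [ 0.55950381 -0.34879828] 0.04479478185583635 0.48929262354929376 0.6055395270401235 [ 0.39716583 -0.57101407]
red 632
[[ 0.678 -0.176  0.01 ]
 [ 0.682 -0.167  0.012]
 [ 0.704 -0.061  0.018]
 [ 0.828  0.06   0.057]
 [ 0.845  0.069  0.14 ]]
slat z 0.14561590278864656
front slat ((646.1267700195312, -50.252960205078125), (298.4190368652344, 58.39756393432617), 88.86557006835938) 0.1449644136781373
strip 468 0.03561241324347355 ((574.43994140625, -48.109466552734375), (266.5910949707031, 64.65243530273438), 86.04842376708984)
apron ((578.6768798828125, -48.35740661621094), (294.1107177734375, 132.36788940429688), 88.85508728027344) 0.012139574502196163
```

View pics/crop.png

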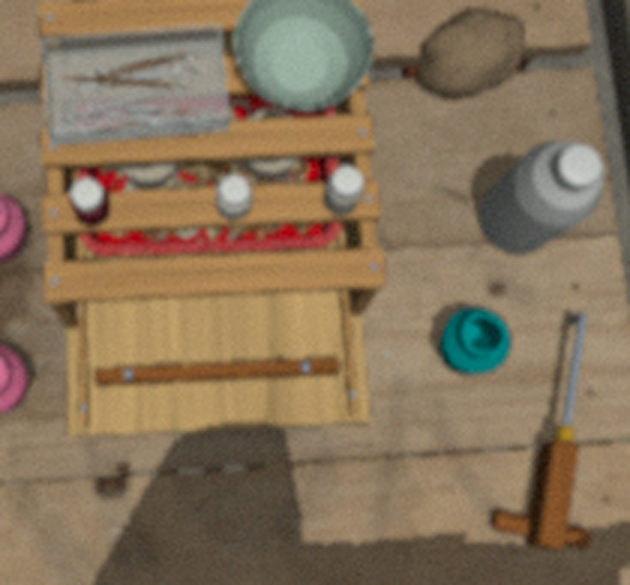

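The enlarged crop shows one hook, with its stock at (553,495), cross dowel at (540,528) and bent tip at (576,318). It is the only object with a wooden stock and a steel shank, so it is the one meant. The tray's red front wall is at about v=245 and the stop strip at v=370. Next come the refined measurements.

```bash
python3 - <<'E'
from h import *
p,d,K,E=load('top'); W=pts('top'); hsv=cv2.cvtColor(p,cv2.COLOR_RGB2HSV).astype(int)
print('stock px',hsv[255,369],hsv[262,368],'bench',hsv[262,340],'shank',hsv[215,375],hsv[222,374],'strip',hsv[218,260],'apron',hsv[230,260])
m=np.zeros((384,512),np.uint8); m[232:282,345:388]=((hsv[...,1]>150)&(hsv[...,0]<14))[232:282,345:388]
n,l,s,c=cv2.connectedComponentsWithStats(m); k=1+s[1:,4].argmax(); print(s[k],c[k]); M=l==k
z=W[M][:,2]; print('z',np.percentile(z,[5,25,50,75,95]))
for v in range(s[k][1],s[k][1]+s[k][3],3):
    u=np.where(M[v])[0]; print(v,u.min(),u.max(),ray('top',u.min()-.5,v,.052)[:2].round(4),ray('top',u.max()+.5,v,.052)[:2].round(4))
# shank: bluish pixels
for v in range(196,238,4):
    row=hsv[v,365:385]; g=np.where((row[:,0]>90)&(row[:,0]<130)&(row[:,1]>25))[0]+365
    if len(g): print('sh',v,g.min(),g.max(),ray('top',g.mean(),v,.044)[:2].round(4),W[v,int(g.mean()),2].round(3))
# tray red front edge per column, strip rows per column
for u in range(215,305,10):
    r=np.where((((hsv[:,u,0]<8)|(hsv[:,u,0]>170))&(hsv[:,u,1]>140))[165:186])[0]+165
    b=np.where(((hsv[:,u,1]>150)&(hsv[:,u,2]<170))[205:232])[0]+205
    f=np.where(W[165:205,u,2]>.12)[0]+165
    print(u,'red',(r.min(),r.max(),ray('top',u,r.max()+.5,.052)[:2].round(4), W[r.max()-1,u].round(3)) if len(r) else None,'strip',(b.min(),b.max(),ray('top',u,b.min()-.5,.036)[0].round(4),ray('top',u,b.max()+.5,.012)[0].round(4)) if len(b) else None,'slat front',ray('top',u,f.max()+.5,.145)[:2].round(4))
E
```

```text
stock px [ 14 162 129] [ 13 165 131] bench [ 17  81 158] shank [ 15  25 123] [ 13  38 122] strip [ 13 171 133] apron [ 18 117 181]
[352 264  29  14  88] [366.94318182 270.875     ]
z [0.01623925 0.01873232 0.02353469 0.05095439 0.05397356]
264 371 371 [ 0.4158 -0.3515] [ 0.4156 -0.3542]
267 353 372 [ 0.4111 -0.3008] [ 0.4073 -0.3559]
270 353 371 [ 0.4031 -0.2998] [ 0.3995 -0.352 ]
273 360 380 [ 0.3937 -0.318 ] [ 0.3897 -0.3756]
276 368 375 [ 0.3842 -0.3389] [ 0.3827 -0.3608]
sh 212 377 377 [ 0.56   -0.3925] 0.04
sh 224 375 375 [ 0.5261 -0.382 ] 0.042
215 red (np.int64(167), np.int64(177), array([0.6916, 0.0653]), array([0.695, 0.065, 0.055])) strip None slat front [0.6179 0.0594]
225 red (np.int64(174), np.int64(179), array([0.6837, 0.0367]), array([0.688, 0.036, 0.052])) strip None slat front [0.6161 0.0334]
235 red (np.int64(174), np.int64(178), array([0.6847, 0.0076]), array([0.689, 0.007, 0.051])) strip (np.int64(218), np.int64(221), np.float64(0.5733), np.float64(0.5652)) slat front [0.617  0.0071]
245 red (np.int64(175), np.int64(178), array([ 0.6827, -0.0213]), array([ 0.687, 
[... 381 characters left out ...]
8, -0.0791]), array([ 0.683, -0.079,  0.054])) strip (np.int64(216), np.int64(220), np.float64(0.5732), np.float64(0.5621)) slat front [ 0.6143 -0.0713]
275 red (np.int64(172), np.int64(177), array([ 0.6798, -0.1083]), array([ 0.684, -0.108,  0.054])) strip (np.int64(216), np.int64(219), np.float64(0.5712), np.float64(0.563)) slat front [ 0.6152 -0.0977]
285 red (np.int64(173), np.int64(177), array([ 0.6778, -0.1373]), array([ 0.683, -0.138,  0.051])) strip None slat front [ 0.6134 -0.1238]
295 red (np.int64(169), np.int64(174), array([ 0.6848, -0.167 ]), array([ 0.689, -0.167,  0.054])) strip (np.int64(215), np.int64(218), np.float64(0.5701), np.float64(0.5619)) slat front [ 0.6143 -0.1502]
```

```bash
python3 - <<'E'
from h import *
p,d,K,E=load('top'); W=pts('top'); hsv=cv2.cvtColor(p,cv2.COLOR_RGB2HSV).astype(int)
m=np.zeros((384,512),np.uint8); m[232:282,345:388]=((hsv[...,1]>130)&(hsv[...,0]<17))[232:282,345:388]
n,l,s,c=cv2.connectedComponentsWithStats(m); k=1+s[1:,4].argmax(); M=l==k; print(s[k])
T=M&(W[...,2]>.042); vu=np.argwhere(T)
P=np.array([ray('top',u,v,.052)[:2] for v,u in vu])
print('n',len(P),'z',np.median(W[T][:,2]).round(4),cv2.minAreaRect((P*1000).astype(np.float32)))
for v in range(236,282,4):
    u=np.where(T[v])[0]
    if len(u): print(v,u.min(),u.max(),((ray('top',u.min()-.5,v,.052)+ray('top',u.max()+.5,v,.052))/2)[:2].round(4))
# scene view
p,d,K,E=load('scene'); S=pts('scene'); h2=cv2.cvtColor(p,cv2.COLOR_RGB2HSV).astype(int)
A=(S[...,2]>.04)&(S[...,2]<.07)&(abs(S[...,0]-.425)<.07)&(abs(S[...,1]+.35)<.06)&(h2[...,1]>130)
Q=S[A]; print('scene n',len(Q),np.median(Q[:,2]),Q.min(0),Q.max(0),Q.mean(0))
B=(S[...,2]>.03)&(S[...,2]<.06)&(S[...,0]>.49)&(S[...,0]<.66)&(S[...,1]<-.33)&(S[...,1]>-.45)
Q=S[B]; print('scene shank',len(Q));
for a in np.arange(.49,.66,.015):
    g=Q[abs(Q[:,0]-a)<.0075]
    if len(g): print(g.mean(0).round(4),len(g))
B=(W[...,2]>.025)&(W[...,2]<.06)&(W[...,0]>.48)&(W[...,0]<.66)&(W[...,1]<-.35)&(W[...,1]>-.44); Q=W[B]; print('top shank',len(Q))
for a in np.arange(.49,.66,.015):
    g=Q[abs(Q[:,0]-a)<.0075]
    if len(g): print(g.mean(0).round(4),len(g))
E
```

```text
[349 242  33  36 521]
n 329 z 0.0514 ((428.2805480957031, -351.8767395019531), (32.99555587768555, 96.84439849853516), 82.02283477783203)
244 368 376 [ 0.47   -0.3631]
248 368 376 [ 0.459  -0.3616]
252 367 375 [ 0.4482 -0.3573]
256 366 375 [ 0.4374 -0.3544]
260 366 374 [ 0.4267 -0.3516]
264 365 374 [ 0.4159 -0.3487]
268 365 373 [ 0.4053 -0.3459]
272 364 376 [ 0.3944 -0.3472]
276 364 373 [ 0.384  -0.3416]
scene n 166 0.05162199341699174 [ 0.39303608 -0.37532129  0.04047027] [ 0.48951238 -0.32842125  0.05972269] [ 0.43693063 -0.3490922   0.05045415]
scene shank 62
[ 0.4952 -0.375   0.0453] 3
[ 0.5049 -0.3749  0.0467] 9
[ 0.5202 -0.3805  0.0444] 8
[ 0.5345 -0.3826  0.0466] 9
[ 0.5504 -0.3899  0.0444] 8
[ 0.5639 -0.393   0.0463] 7
[ 0.5807 -0.3985  0.044 ] 9
[ 0.5923 -0.3995  0.0408] 9
top shank 136
[ 0.4881 -0.3711  0.0457] 22
[ 0.5051 -0.3769  0.0433] 18
[ 0.5205 -0.3817  0.0425] 15
[ 0.5353 -0.3857  0.0436] 15
[ 0.5497 -0.3906  0.0423] 15
[ 0.5649 -0.3945  0.0426] 17
[ 0.5798 -0.3988  0.0428] 14
[ 0.5929 -0.4024  0.038 ] 13
```

Emit:
drive_tool --pt "0.75 -0.267 0 0 0 0" --pt "0.75 -0.267 0 0 0 0" --pt "0.75 -0.267 0 0 0 0" --pt "0.75 -0.267 0 0 0 0" --pt "0.75 -0.267 0 0 0 0" --pt "0.75 -0.267 0 0 0 0" --pt "0.75 -0.267 0 0 0 0" --pt "0.75 -0.267 0 0 0 0" --pt "0.75 -0.267 0 0 0 0" --pt "0.75 -0.267 0 0 0 0" --grip 1

```text
time_s: 0.93
position: [0.429, -0.3535, 0.2309]
orientation: [-0.0, 0.988, 0.154, -0.0]
ft_force: [-0.8, -0.5, 0.1]
finger_gap: 0.998
gripper_force: 0.0
```

Emit:
drive_tool --pt "0 0 0.5 0 0 0.7" --pt "0 0 0.5 0 0 0.7" --pt "0 0 0.5 0 0 0.7" --pt "0 0 0.5 0 0 0.7" --pt "0 0 0.3 0 0 0.7" --pt "0 0 0.2 0 0 0.7" --pt "0 0 0 0 0 0.7" --pt "0 0 0 0 0 0.68" --pt "0 0 0 0 0 0" --pt "0 0 0 0 0 0"

```text
time_s: 1.77
position: [0.428, -0.3547, 0.131]
orientation: [-0.0, 0.991, -0.136, -0.0]
ft_force: [-0.3, -0.8, 0.4]
finger_gap: 0.998
gripper_force: 0.0
```

Emit:
drive_tool --pt "0 0 0.6 0 0 0" --pt "0 0 0.6 0 0 0" --pt "0 0 0.6 0 0 0" --pt "0 0 0.5 0 0 0" --pt "0 0 0.3 0 0 0" --pt "0 0 0.2 0 0 0" --pt "0 0 0.15 0 0 0" --pt "0 0 0.1 0 0 0" --pt "0 0 0 0 0 0"

```text
time_s: 2.52
position: [0.4282, -0.3551, 0.0093]
orientation: [0.0, 0.991, -0.137, 0.0]
ft_force: [-0.1, 0.7, 0.4]
finger_gap: 1.002
gripper_force: 0.0
```

Emit:
drive_tool --pt "0 0 0 0 0 0" --pt "0 0 0 0 0 0" --pt "0 0 0 0 0 0" --pt "0 0 0 0 0 0" --pt "0 0 0 0 0 0" --pt "0 0 0 0 0 0" --pt "0 0 0 0 0 0" --pt "0 0 0 0 0 0" --grip 0 --grip_force 90

```text
time_s: 3.18
position: [0.4285, -0.3554, 0.0099]
orientation: [0.0, 0.991, -0.137, 0.0]
ft_force: [-0.5, 0.3, 5.5]
finger_gap: 0.293
gripper_force: 89.0
```

Emit:
drive_tool --pt "0 0 -0.1 0 0 0" --pt "0 0 -0.2 0 0 0" --pt "0 0 -0.4 0 0 0" --pt "0 0 -0.6 0 0 0" --pt "0 0 -0.7 0 0 0" --pt "0 0 -0.7 0 0 0" --pt "0 0 -0.6 0 0 0" --pt "0 0 -0.2 0 0 0" --pt "0 0 0 0 0 0" --pt "0 0 0 0 0 0"

```text
time_s: 4.02
position: [0.4278, -0.3544, 0.1486]
orientation: [-0.0, 0.991, -0.137, -0.0]
ft_force: [-0.7, 0.0, -3.2]
finger_gap: 0.295
gripper_force: 88.3
```

```bash
python3 - <<'E'
from h import *
s=arm.sense(); print(s['position'],s['orientation'],s['ft_force'],s['finger_gap'])
for n in('top','scene'):
    p,d=grab(n); W=pts(n); c=s['position']
    B=(abs(W[...,2]-.18)<.05)&(W[...,0]>c[0]+.055)&(W[...,0]<c[0]+.2)&(abs(W[...,1]-c[1]+.02)<.06); Q=W[B]
    print(n,len(Q))
    for a in np.arange(.06,.19,.015):
        g=Q[abs(Q[:,0]-c[0]-a)<.0075]
        if len(g): print((g.mean(0)-c).round(4),len(g),'zmin',(g[:,2].min()-c[2]).round(3),'xmax',(g[:,0].max()-c[0]).round(3))
    cv2.imwrite(f'pics/{n}1.png',cv2.resize(p[...,::-1],(800,600)))
E
```

```text
[ 0.42775908 -0.35444604  0.14857352] [-2.56206397e-04  9.90526443e-01 -1.37321588e-01 -2.86511058e-04] [-0.74591388  0.03102844 -3.16877108] 0.29478837836527366
top 179
[ 0.0593 -0.0158  0.0353] 26 zmin 0.028 xmax 0.066
[ 0.0742 -0.0215  0.0328] 21 zmin 0.03 xmax 0.082
[ 0.0903 -0.0257  0.0327] 22 zmin 0.028 xmax 0.097
[ 0.1058 -0.0301  0.033 ] 21 zmin 0.03 xmax 0.112
[ 0.1207 -0.0347  0.0327] 20 zmin 0.028 xmax 0.127
[ 0.1352 -0.0385  0.0328] 20 zmin 0.027 xmax 0.142
[ 0.1502 -0.0431  0.0328] 20 zmin 0.028 xmax 0.157
[ 0.1653 -0.0461  0.0183] 29 zmin -0.009 xmax 0.171
scene 90
[ 0.0613 -0.0141  0.0347] 9 zmin 0.028 xmax 0.067
[ 0.0759 -0.02    0.0338] 10 zmin 0.028 xmax 0.082
[ 0.0892 -0.0231  0.0337] 8 zmin 0.027 xmax 0.095
[ 0.1041 -0.0289  0.0332] 10 zmin 0.03 xmax 0.109
[ 0.1205 -0.0325  0.0339] 11 zmin 0.031 xmax 0.127
[ 0.1355 -0.0367  0.0337] 6 zmin 0.031 xmax 0.142
[ 0.1508 -0.0412  0.0333] 9 zmin 0.03 xmax 0.156
[ 0.1652 -0.0452  0.0148] 27 zmin -0.004 xmax 0.171
```

View pics/scene1.png

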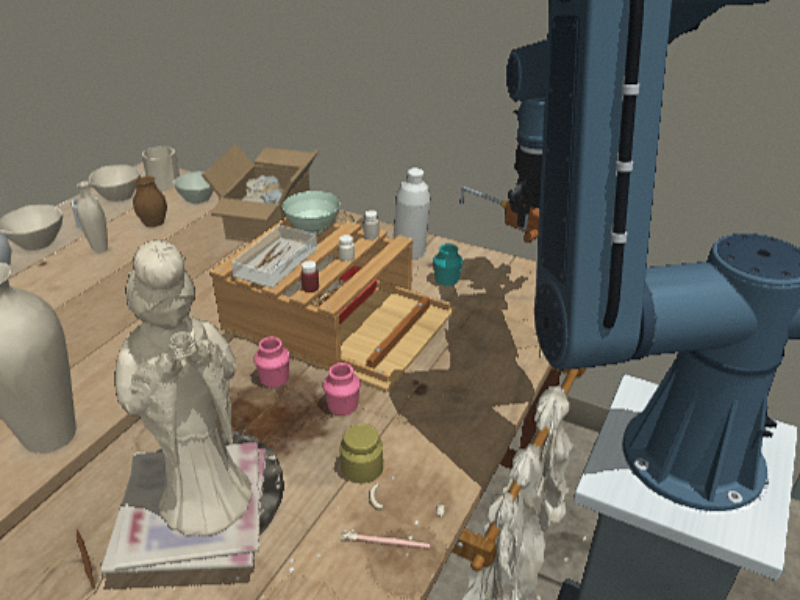

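Scene view: the hook is held level and firm, tip at (462,195), clear of the turquoise pot at (447,265). Next it goes to the front of the rack.

Emit:
drive_tool --pt "-0.27 -0.5 0 0 0 0" --pt "-0.27 -0.82 0 0 0 0" --pt "-0.27 -0.82 0 0 0 0" --pt "-0.27 -0.82 0 0 0 0" --pt "-0.27 -0.82 0 0 0 0" --pt "-0.27 -0.82 0 0 0 0" --pt "-0.27 -0.82 0 0 0 0" --pt "-0.27 -0.82 0 0 0 0" --pt "-0.2 -0.7 0 0 0 0" --pt "-0.12 -0.44 0 0 0 0"

```text
time_s: 4.95
position: [0.411, -0.0407, 0.1474]
orientation: [-0.001, 0.991, -0.137, -0.002]
ft_force: [0.8, 0.2, -2.4]
finger_gap: 0.29
gripper_force: 88.7
```

Emit:
drive_tool --pt "0 0 0 0 0 -0.4" --pt "0 0 0 0 0 -0.5" --pt "0 0 0 0 0 -0.5" --pt "0 0 0 0 0 -0.5" --pt "0 0 0 0 0 -0.4" --pt "0 0 0 0 0 -0.1" --pt "0 0 0 0 0 0" --pt "0 0 0 0 0 0"

```text
time_s: 5.62
position: [0.4124, -0.0436, 0.1484]
orientation: [-0.0, 1.0, -0.013, -0.001]
ft_force: [0.4, 0.1, -2.3]
finger_gap: 0.293
gripper_force: 88.9
```

Emit:
drive_tool --pt "0 0 0 0 -0.5 0" --pt "0 0 0 0 -0.5 0" --pt "0.03 0 0.3 0 0 0" --pt "0.04 0 0.4 0 0 0" --pt "0.04 0 0.4 0 0 0" --pt "0.03 0 0.25 0 0 0" --pt "0.01 0 0.1 0 0 0" --pt "0 0 0 0 0 0" --pt "0 0 0 0 0 0"

```text
time_s: 6.37
position: [0.4131, -0.0439, 0.0913]
orientation: [-0.001, 0.999, -0.012, -0.052]
ft_force: [0.8, -0.8, -2.5]
finger_gap: 0.293
gripper_force: 88.9
```

```bash
python3 - <<'E'
from h import *
s=arm.sense(); print(s['position'],s['orientation'],s['ft_force'])
p,d=grab('top'); W=pts('top')
B=(W[...,2]>.05)&(W[...,2]<.125)&(W[...,0]>.48)&(W[...,0]<.613)&(abs(W[...,1]+.05)<.05)
Q=W[B]
for a in np.arange(.48,.61,.02):
    g=Q[abs(Q[:,0]-a)<.01]
    if len(g): print(g.mean(0).round(4),len(g),g[:,0].max().round(4))
E
```

```text
[ 0.41309187 -0.04392295  0.09126111] [-6.24635481e-04  9.98557126e-01 -1.22343689e-02 -5.22838016e-02] [ 0.7797487  -0.76332187 -2.53256097]
[ 0.5288 -0.0486  0.1146] 2 0.5288
[ 0.54   -0.0481  0.1111] 21 0.5487
[ 0.5594 -0.0495  0.1095] 21 0.5699
[ 0.5795 -0.0491  0.1066] 21 0.5895
[ 0.5908 -0.0492  0.0999] 1 0.5908
```

Emit:
drive_tool --pt "0.3 0 -0.03 0 0 0" --pt "0.45 0 -0.05 0 0 0" --pt "0.5 0 -0.05 0 0 0" --pt "0.5 0 -0.05 0 0 0" --pt "0.5 0 -0.05 0 0 0" --pt "0.4 0 -0.04 0 0 0" --pt "0.2 0 -0.03 0 0 0" --pt "0.08 0 -0.01 0 0 0" --pt "0 0 0 0 0 0"

```text
time_s: 7.17
position: [0.5311, -0.0468, 0.0915]
orientation: [-0.001, 0.999, -0.012, -0.052]
ft_force: [-0.1, 0.2, -1.7]
finger_gap: 0.291
gripper_force: 88.9
```

```bash
python3 - <<'E'
from h import *
s=arm.sense(); print(s['position'],s['ft_force'])
a=[]
for n,(u0,u1,v0,v1) in {'scene':(210,290,160,235),'top':(205,305,140,250)}.items():
    p,d=grab(n); a.append(cv2.resize(p[v0:v1,u0:u1,::-1],(400,int(400*(v1-v0)/(u1-u0))),interpolation=cv2.INTER_CUBIC))
h=min(x.shape[0] for x in a); cv2.imwrite('pics/ins.png',np.hstack([x[:h] for x in a]))
W=pts('top'); B=(abs(W[...,2]-.1)<.02)&(W[...,0]>.63)&(W[...,0]<.75)&(abs(W[...,1]+.05)<.03); Q=W[B]; print(len(Q)); 
if len(Q): print(np.c_[Q].round(3)[np.argsort(Q[:,0])[-8:]])
E
```

```text
[ 0.53107072 -0.04676704  0.09147256] [-0.09940125  0.15332302 -1.69180373]
0
```

View pics/ins.png

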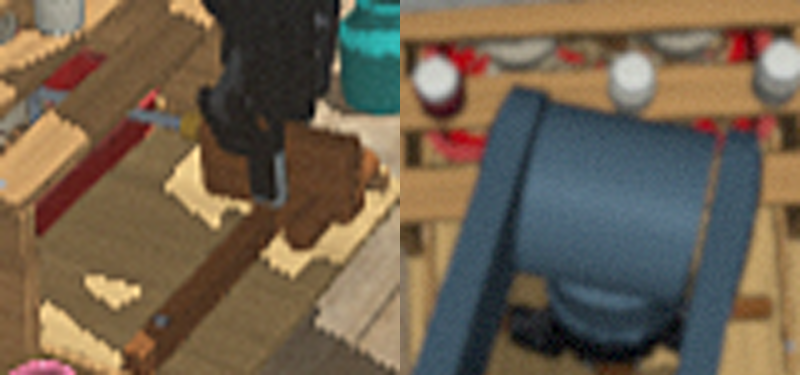

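The scene crop shows the shank passing over the red front wall under the first slat, with the stock above the strip. The top view is blocked by the wrist. Lowering the tip now.

Emit:
drive_tool --pt "0.015 0 0.15 0 0 0" --pt "0.02 0 0.2 0 0 0" --pt "0.02 0 0.2 0 0 0" --pt "0.02 0 0.15 0 0 0" --pt "0.01 0 0.1 0 0 0" --pt "0.005 0 0.04 0 0 0" --pt "0 0 0 0 0 0" --pt "0 0 0 0 0 0"

```text
time_s: 7.93
position: [0.5309, -0.0467, 0.0572]
orientation: [-0.001, 0.999, -0.012, -0.052]
ft_force: [0.9, -0.6, -2.4]
finger_gap: 0.292
gripper_force: 88.9
```

Emit:
drive_tool --pt "-0.05 0 0.005 0 0 0" --pt "-0.05 0 0.005 0 0 0" --pt "-0.05 0 0.005 0 0 0" --pt "-0.05 0 0.005 0 0 0" --pt "-0.05 0 0.005 0 0 0" --pt "-0.05 0 0.005 0 0 0" --pt "-0.05 0 0.005 0 0 0" --pt "-0.05 0 0.005 0 0 0"

```text
time_s: 8.6
position: [0.5154, -0.0465, 0.0578]
orientation: [-0.0, 0.999, -0.012, -0.051]
ft_force: [3.6, -0.4, -2.9]
finger_gap: 0.294
gripper_force: 88.8
```

Emit:
drive_tool --pt "-0.05 0 0.005 0 0 0" --pt "-0.05 0 0.005 0 0 0" --pt "-0.05 0 0.005 0 0 0" --pt "-0.05 0 0.005 0 0 0" --pt "-0.05 0 0.005 0 0 0" --pt "-0.05 0 0.005 0 0 0"

```text
time_s: 9.1
position: [0.5028, -0.0461, 0.0576]
orientation: [-0.001, 0.999, -0.012, -0.052]
ft_force: [5.6, -1.3, -1.7]
finger_gap: 0.289
gripper_force: 88.9
```

Emit:
drive_tool --pt "-0.05 0 0.005 0 0 0" --pt "-0.05 0 0.005 0 0 0" --pt "-0.05 0 0.005 0 0 0" --pt "-0.05 0 0.005 0 0 0" --pt "-0.05 0 0.005 0 0 0" --pt "-0.05 0 0.005 0 0 0" --pt "-0.05 0 0.005 0 0 0" --pt "-0.05 0 0.005 0 0 0" --pt "-0.05 0 0.005 0 0 0" --pt "-0.05 0 0.005 0 0 0"

```text
time_s: 9.93
position: [0.4825, -0.0456, 0.0576]
orientation: [-0.001, 0.999, -0.012, -0.052]
ft_force: [4.4, 0.1, -1.0]
finger_gap: 0.293
gripper_force: 88.9
```

Emit:
drive_tool --pt "-0.05 0 0.005 0 0 0" --pt "-0.05 0 0.005 0 0 0" --pt "-0.05 0 0.005 0 0 0" --pt "-0.05 0 0.005 0 0 0" --pt "-0.05 0 0.005 0 0 0" --pt "-0.05 0 0.005 0 0 0" --pt "-0.05 0 0.005 0 0 0" --pt "-0.05 0 0.005 0 0 0" --pt "-0.05 0 0.005 0 0 0" --pt "-0.05 0 0.005 0 0 0"

```text
time_s: 10.77
position: [0.4623, -0.045, 0.0576]
orientation: [-0.001, 0.999, -0.012, -0.052]
ft_force: [4.9, -0.2, -2.2]
finger_gap: 0.296
gripper_force: 88.9
```

Emit:
drive_tool --pt "-0.05 0 0.005 0 0 0" --pt "-0.05 0 0.005 0 0 0" --pt "-0.05 0 0.005 0 0 0" --pt "-0.05 0 0.005 0 0 0" --pt "-0.05 0 0.005 0 0 0" --pt "-0.05 0 0.005 0 0 0" --pt "-0.05 0 0.005 0 0 0" --pt "-0.05 0 0.005 0 0 0"

```text
time_s: 11.43
position: [0.4462, -0.0446, 0.0577]
orientation: [-0.001, 0.999, -0.012, -0.052]
ft_force: [5.0, 0.0, -2.3]
finger_gap: 0.291
gripper_force: 88.9
```

```bash
python3 - <<'E'
from h import *
s=arm.sense(); print(s['position'],s['ft_force'],s['time_s'])
p,d=grab('scene'); q=p[140:245,190:330,::-1]; cv2.imwrite('pics/pull.png',cv2.resize(q,(800,600),interpolation=cv2.INTER_CUBIC))
p,d=grab('top'); W=pts('top'); hsv=cv2.cvtColor(p,cv2.COLOR_RGB2HSV).astype(int)
for u in range(210,315,8):
    r=np.where((((hsv[:,u,0]<8)|(hsv[:,u,0]>170))&(hsv[:,u,1]>140))[165:230])[0]+165
    if len(r): print(u,r.max(),W[r.max()-1,u].round(3),ray('top',u,r.max()+.5,.052)[:2].round(4))
E
```

```text
[ 0.44616047 -0.04464345  0.05770538] [ 5.04732030e+00  3.41505855e-03 -2.33212668e+00] 11.4333
218 204 [0.616 0.06  0.052] [0.6115 0.0605]
226 204 [0.614 0.037 0.054] [0.6099 0.0377]
234 205 [0.609 0.015 0.055] [0.6055 0.0151]
242 204 [ 0.611 -0.008  0.055] [ 0.6068 -0.0079]
250 204 [ 0.609 -0.031  0.055] [ 0.6052 -0.0306]
266 204 [ 0.606 -0.076  0.054] [ 0.6021 -0.0762]
274 204 [ 0.604 -0.099  0.056] [ 0.6006 -0.099 ]
282 202 [ 0.608 -0.122  0.056] [ 0.6048 -0.1223]
290 202 [ 0.607 -0.145  0.057] [ 0.6032 -0.1451]
298 199 [ 0.615 -0.17   0.049] [ 0.6104 -0.1688]
```

View pics/pull.png

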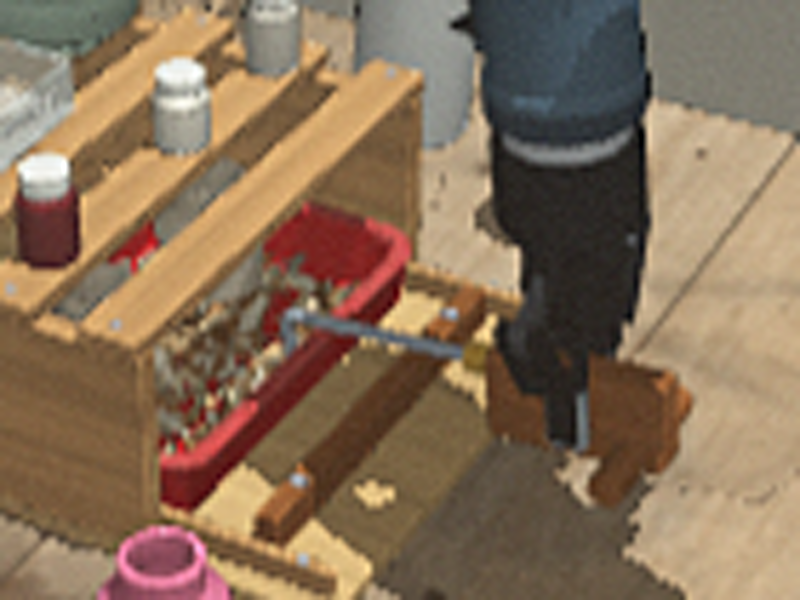

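The scene crop shows the tip at (292,330) inside the tray behind the front wall, with the tray drawing straight and the pots still. The strip lies about 32 mm ahead.

Emit:
drive_tool --pt "-0.05 0 0.005 0 0 0" --pt "-0.05 0 0.005 0 0 0" --pt "-0.05 0 0.005 0 0 0" --pt "-0.05 0 0.005 0 0 0" --pt "-0.05 0 0.005 0 0 0" --pt "-0.05 0 0.005 0 0 0" --pt "-0.05 0 0.005 0 0 0" --pt "-0.05 0 0.005 0 0 0"

```text
time_s: 12.2
position: [0.43, -0.0442, 0.0578]
orientation: [-0.001, 0.999, -0.012, -0.052]
ft_force: [4.6, 0.1, -1.5]
finger_gap: 0.295
gripper_force: 89.0
```

Emit:
drive_tool --pt "-0.025 0 0.003 0 0 0" --pt "-0.025 0 0.003 0 0 0" --pt "-0.025 0 0.002 0 0 0" --pt "-0.025 0 0.003 0 0 0" --pt "-0.025 0 0.002 0 0 0" --pt "-0.025 0 0.003 0 0 0" --pt "-0.02 0 0.002 0 0 0" --pt "-0.02 0 0.002 0 0 0"

```text
time_s: 12.87
position: [0.4226, -0.0441, 0.0578]
orientation: [-0.001, 0.999, -0.012, -0.052]
ft_force: [3.7, -0.2, -2.4]
finger_gap: 0.293
gripper_force: 89.0
```

Creeping in from here, in short calls.

Emit:
drive_tool --pt "-0.015 0 0.0015 0 0 0" --pt "-0.015 0 0.0015 0 0 0" --pt "-0.015 0 0.0015 0 0 0" --pt "-0.015 0 0.0015 0 0 0" --pt "-0.015 0 0.0015 0 0 0" --pt "-0.015 0 0.0015 0 0 0" --pt "-0.015 0 0.0015 0 0 0" --pt "-0.015 0 0.0015 0 0 0"

```text
time_s: 13.53
position: [0.4178, -0.044, 0.0578]
orientation: [-0.001, 0.999, -0.012, -0.052]
ft_force: [3.5, -0.1, -1.9]
finger_gap: 0.294
gripper_force: 89.0
```

Emit:
drive_tool --pt "-0.012 0 0.0012 0 0 0" --pt "-0.012 0 0.0012 0 0 0" --pt "-0.012 0 0.0012 0 0 0" --pt "-0.012 0 0.0012 0 0 0"

```text
time_s: 13.87
position: [0.4159, -0.0439, 0.0578]
orientation: [-0.001, 0.999, -0.012, -0.052]
ft_force: [4.4, 0.6, -1.4]
finger_gap: 0.29
gripper_force: 89.0
```

Emit:
drive_tool --pt "-0.01 0 0.001 0 0 0" --pt "-0.01 0 0.001 0 0 0" --pt "-0.01 0 0.001 0 0 0"

```text
time_s: 14.12
position: [0.4146, -0.0439, 0.0578]
orientation: [-0.001, 0.999, -0.012, -0.052]
ft_force: [3.9, -0.8, -1.7]
finger_gap: 0.293
gripper_force: 89.0
```

Emit:
drive_tool --pt "-0.01 0 0.001 0 0 0" --pt "-0.01 0 0.001 0 0 0"

```text
time_s: 14.28
position: [0.4139, -0.0438, 0.0578]
orientation: [-0.001, 0.999, -0.012, -0.052]
ft_force: [4.9, 0.5, -2.4]
finger_gap: 0.29
gripper_force: 89.0
```

Emit:
drive_tool --pt "-0.01 0 0.001 0 0 0" --pt "-0.01 0 0.001 0 0 0" --pt "-0.01 0 0.001 0 0 0"

```text
time_s: 14.53
position: [0.4127, -0.0438, 0.0578]
orientation: [-0.001, 0.999, -0.012, -0.052]
ft_force: [4.5, 0.1, -1.4]
finger_gap: 0.293
gripper_force: 89.0
```

Emit:
drive_tool --pt "-0.01 0 0.001 0 0 0" --pt "-0.01 0 0.001 0 0 0"

```text
time_s: 14.7
position: [0.4119, -0.0438, 0.0578]
orientation: [-0.001, 0.999, -0.012, -0.052]
ft_force: [4.3, -0.2, -2.2]
finger_gap: 0.293
gripper_force: 89.0
```

Emit:
drive_tool --pt "-0.01 0 0.001 0 0 0" --pt "-0.01 0 0.001 0 0 0" --pt "-0.01 0 0.001 0 0 0"

```text
time_s: 14.95
position: [0.4106, -0.0438, 0.0578]
orientation: [-0.001, 0.999, -0.012, -0.052]
ft_force: [4.4, 0.7, -2.3]
finger_gap: 0.295
gripper_force: 89.0
```

Emit:
drive_tool --pt "-0.01 0 0.001 0 0 0" --pt "-0.01 0 0.001 0 0 0" --pt "-0.01 0 0.001 0 0 0"

```text
time_s: 15.2
position: [0.4094, -0.0437, 0.0578]
orientation: [-0.001, 0.999, -0.012, -0.052]
ft_force: [5.4, -0.8, -2.9]
finger_gap: 0.293
gripper_force: 89.0
```

Emit:
drive_tool --pt "-0.01 0 0.001 0 0 0" --pt "-0.01 0 0.001 0 0 0"

```text
time_s: 15.37
position: [0.4086, -0.0437, 0.0579]
orientation: [-0.001, 0.999, -0.012, -0.052]
ft_force: [5.0, 0.7, -3.2]
finger_gap: 0.293
gripper_force: 89.0
```

Emit:
drive_tool --pt "-0.01 0 0.001 0 0 0" --pt "-0.01 0 0.001 0 0 0" --pt "-0.01 0 0.001 0 0 0"

```text
time_s: 15.62
position: [0.4076, -0.0437, 0.0579]
orientation: [-0.001, 0.999, -0.012, -0.052]
ft_force: [5.7, 0.6, -3.9]
finger_gap: 0.294
gripper_force: 88.9
```

```bash
python3 - <<'E'
from h import *
s=arm.sense(); print(s['position'],s['ft_force'],s['time_s'])
p,d=grab('top'); W=pts('top'); hsv=cv2.cvtColor(p,cv2.COLOR_RGB2HSV).astype(int)
for u in range(218,306,8):
    r=np.where((((hsv[:,u,0]<8)|(hsv[:,u,0]>170))&(hsv[:,u,1]>140))[165:235])[0]+165
    b=np.where(((hsv[:,u,1]>150)&(hsv[:,u,2]<170)&(hsv[:,u,0]>9)&(hsv[:,u,0]<16))[205:232])[0]+205
    if len(r): print(u,r.max(),W[r.max()-1,u].round(3),ray('top',u,r.max()+.5,.052)[:2].round(4),(b.min(),ray('top',u,b.min()-.5,.036)[0].round(4)) if len(b) else '')
E
```

```text
[ 0.40757808 -0.04371261  0.05787937] [ 5.65096894  0.63891339 -3.93543182] 15.6167
218 218 [0.575 0.062 0.053] [0.5712 0.0624] (np.int64(219), np.float64(0.5737))
226 217 [0.577 0.039 0.052] [0.5725 0.0397] 
234 218 [0.572 0.017 0.054] [0.5681 0.0172] (np.int64(219), np.float64(0.5706))
242 218 [ 0.571 -0.006  0.054] [ 0.5666 -0.0054] (np.int64(219), np.float64(0.569))
250 218 [ 0.569 -0.028  0.054] [ 0.565 -0.028] (np.int64(219), np.float64(0.5674))
258 203 [ 0.618 -0.055  0.015] [ 0.6066 -0.0536] 
266 217 [ 0.569 -0.074  0.052] [ 0.5648 -0.0734] (np.int64(218), np.float64(0.5672))
274 217 [ 0.567 -0.096  0.056] [ 0.5632 -0.096 ] 
282 217 [ 0.566 -0.119  0.054] [ 0.5617 -0.1186] (np.int64(218), np.float64(0.564))
290 216 [ 0.567 -0.142  0.052] [ 0.563  -0.1415] (np.int64(218), np.float64(0.5624))
298 213 [ 0.574 -0.165  0.053] [ 0.57   -0.1649]
```

Emit:
drive_tool --pt "-0.01 0 0.001 0 0 0" --pt "-0.01 0 0.001 0 0 0"

```text
time_s: 15.83
position: [0.4071, -0.0438, 0.0579]
orientation: [-0.001, 0.999, -0.012, -0.052]
ft_force: [7.1, 0.3, -4.0]
finger_gap: 0.295
gripper_force: 88.9
```

Emit:
drive_tool --pt "-0.01 0 0.001 0 0 0" --pt "-0.01 0 0.001 0 0 0"

```text
time_s: 16.0
position: [0.4064, -0.0438, 0.058]
orientation: [-0.001, 0.999, -0.012, -0.052]
ft_force: [6.9, 0.4, -4.4]
finger_gap: 0.296
gripper_force: 88.9
```

Emit:
drive_tool --pt "-0.01 0 0.001 0 0 0" --pt "-0.01 0 0.001 0 0 0"

```text
time_s: 16.17
position: [0.4062, -0.0438, 0.0581]
orientation: [-0.0, 0.999, -0.012, -0.051]
ft_force: [10.8, 0.0, -6.2]
finger_gap: 0.297
gripper_force: 88.7
```

Emit:
drive_tool --pt "-0.01 0 0.001 0 0 0" --pt "-0.01 0 0.001 0 0 0"

```text
time_s: 16.33
position: [0.4062, -0.0439, 0.0582]
orientation: [-0.0, 0.999, -0.012, -0.05]
ft_force: [13.3, 0.9, -7.9]
finger_gap: 0.292
gripper_force: 88.5
```

Emit:
drive_tool --pt "0 0 0 0 0 0" --pt "0 0 0 0 0 0" --pt "0 0 0 0 0 0"

```text
time_s: 16.58
position: [0.4062, -0.0439, 0.0582]
orientation: [-0.0, 0.999, -0.012, -0.05]
ft_force: [11.7, 0.7, -6.8]
finger_gap: 0.293
gripper_force: 88.5
```

Emit:
drive_tool --pt "0 0 0 0 0 0" --pt "0 0 0 0 0 0" --pt "0 0 0 0 0 0"

```text
time_s: 16.83
position: [0.4062, -0.0439, 0.0582]
orientation: [-0.0, 0.999, -0.012, -0.05]
ft_force: [12.9, 1.2, -7.5]
finger_gap: 0.296
gripper_force: 88.5
```

Steady at about 12.5 N. Holding for over a second more.

Emit:
drive_tool --pt "0 0 0 0 0 0" --pt "0 0 0 0 0 0" --pt "0 0 0 0 0 0" --pt "0 0 0 0 0 0" --pt "0 0 0 0 0 0" --pt "0 0 0 0 0 0" --pt "0 0 0 0 0 0" --pt "0 0 0 0 0 0"

```text
time_s: 17.5
position: [0.4062, -0.0439, 0.0582]
orientation: [-0.0, 0.999, -0.012, -0.05]
ft_force: [12.4, -0.1, -8.3]
finger_gap: 0.295
gripper_force: 88.5
```

Emit:
drive_tool --pt "0 0 0 0 0 0" --pt "0 0 0 0 0 0" --pt "0 0 0 0 0 0" --pt "0 0 0 0 0 0" --pt "0 0 0 0 0 0" --pt "0 0 0 0 0 0"

```text
time_s: 18.0
position: [0.4062, -0.0439, 0.0582]
orientation: [-0.0, 0.999, -0.012, -0.05]
ft_force: [11.9, 0.9, -7.5]
finger_gap: 0.295
gripper_force: 88.5
```

```bash
python3 - <<'E'
from h import *
s=arm.sense(); print(s['position'],s['ft_force'],s['time_s'])
p,d=grab('scene'); q=p[140:245,190:330,::-1]; cv2.imwrite('pics/home.png',cv2.resize(q,(800,600),interpolation=cv2.INTER_CUBIC))
E
```

```text
[ 0.40617073 -0.04391677  0.05816087] [11.94561794  0.87973097 -7.53290864] 18.0
```

View pics/home.png

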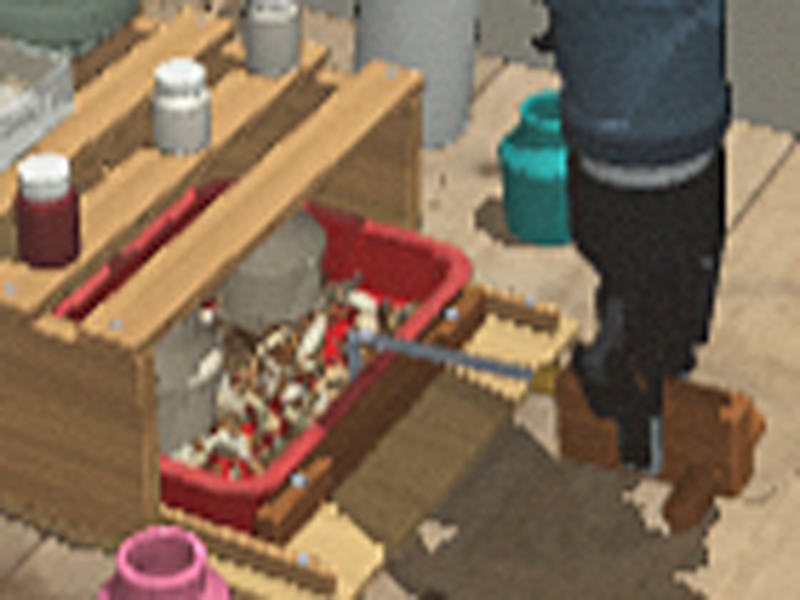

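The scene crop shows the tray's front wall flush along the whole strip, (260,520) to (475,290), with both pots upright and the tip at (355,350). The pull held at about 12 N for over 1.5 s. Now unhooking.

Emit:
drive_tool --pt "0.03 0 -0.003 0 0 0" --pt "0.05 0 -0.005 0 0 0" --pt "0.06 0 -0.006 0 0 0" --pt "0.06 0 -0.006 0 0 0" --pt "0.05 0 -0.005 0 0 0" --pt "0 0 0 0 0 0"

```text
time_s: 18.55
position: [0.414, -0.0438, 0.0575]
orientation: [-0.001, 0.999, -0.012, -0.053]
ft_force: [0.7, -0.5, -2.9]
finger_gap: 0.289
gripper_force: 89.0
```

Emit:
drive_tool --pt "-0.01 0 -0.1 0 0 0" --pt "-0.02 0 -0.2 0 0 0" --pt "-0.03 0 -0.3 0 0 0" --pt "-0.03 0 -0.3 0 0 0" --pt "-0.03 0 -0.3 0 0 0" --pt "-0.03 0 -0.3 0 0 0" --pt "-0.03 0 -0.3 0 0 0" --pt "-0.02 0 -0.2 0 0 0" --pt "0 0 0 0 0 0"

```text
time_s: 19.3
position: [0.4159, -0.0443, 0.1404]
orientation: [0.0, 0.999, -0.012, -0.051]
ft_force: [-0.2, 0.1, -2.7]
finger_gap: 0.295
gripper_force: 89.0
```

Emit:
drive_tool --pt "0 0 0 0 0.5 0" --pt "0 0 0 0 0.5 0" --pt "0 0 0 0 0 0.4" --pt "0 0 0 0 0 0.5" --pt "0 0 0 0 0 0.5" --pt "0 0 0 0 0 0.5" --pt "0 0 0 0 0 0.45" --pt "0 0 0 0 0 0" --pt "0 0 0 0 0 0"

```text
time_s: 20.05
position: [0.4143, -0.0437, 0.1378]
orientation: [-0.0, 0.991, -0.134, -0.0]
ft_force: [0.5, 0.2, -3.1]
finger_gap: 0.295
gripper_force: 88.9
```

Emit:
drive_tool --pt "0.15 0.5 0 0 0 0" --pt "0.24 0.8 0 0 0 0" --pt "0.24 0.8 0 0 0 0" --pt "0.24 0.8 0 0 0 0" --pt "0.24 0.8 0 0 0 0" --pt "0.24 0.8 0 0 0 0" --pt "0.24 0.8 0 0 0 0" --pt "0.24 0.8 0 0 0 0" --pt "0.2 0.75 0 0 0 0" --pt "0.13 0.6 0 0 0 0"

```text
time_s: 20.88
position: [0.4181, -0.3567, 0.1379]
orientation: [0.0, 0.991, -0.134, 0.0]
ft_force: [0.0, -0.7, -2.1]
finger_gap: 0.297
gripper_force: 89.1
```

Emit:
drive_tool --pt "0 0 0 0 0 0" --pt "0 0 0 0 0 0"

```text
time_s: 21.05
position: [0.4178, -0.3551, 0.1376]
orientation: [-0.0, 0.991, -0.135, -0.0]
ft_force: [0.3, 1.8, -2.2]
finger_gap: 0.289
gripper_force: 89.3
```

```bash
python3 - <<'E'
from h import *
s=arm.sense(); print(s['position'],s['orientation'],s['ft_force'])
c=s['position']; p,d=grab('top'); W=pts('top')
B=(W[...,2]>c[2]-.02)&(W[...,2]<c[2]+.06)&(W[...,0]>c[0]+.06)&(W[...,0]<c[0]+.16)&(abs(W[...,1]-c[1]+.02)<.05); Q=W[B]
for a in np.arange(.06,.16,.02):
    g=Q[abs(Q[:,0]-c[0]-a)<.01]
    if len(g): print((g.mean(0)-c).round(4))
E
```

```text
[ 0.41784208 -0.35506417  0.13763903] [-3.87067259e-04  9.90812609e-01 -1.35240893e-01 -3.52027012e-04] [ 0.34259125  1.78919278 -2.15934716]
[ 0.0653 -0.0175  0.0333]
[ 0.0802 -0.0226  0.0326]
[ 0.1002 -0.028   0.0333]
[ 0.1202 -0.0338  0.0328]
[ 0.1406 -0.0398  0.0322]
```

Emit:
drive_tool --pt "0 0 0.4 0 0 0" --pt "0 0 0.6 0 0 0" --pt "0 0 0.6 0 0 0" --pt "0 0 0.6 0 0 0" --pt "0 0 0.4 0 0 0" --pt "0 0 0.25 0 0 0" --pt "0 0 0.15 0 0 0" --pt "0 0 0.08 0 0 0" --pt "0 0 0.02 0 0 0" --pt "0 0 0 0 0 0"

```text
time_s: 21.93
position: [0.4189, -0.3545, 0.015]
orientation: [0.0, 0.991, -0.135, 0.0]
ft_force: [-0.5, 0.1, -2.6]
finger_gap: 0.295
gripper_force: 89.3
```

Emit:
drive_tool --pt "0 0 0.02 0 0 0" --pt "0 0 0.02 0 0 0" --pt "0 0 0.02 0 0 0" --pt "0 0 0 0 0 0"

```text
time_s: 22.27
position: [0.4185, -0.3543, 0.0121]
orientation: [0.0, 0.991, -0.135, 0.0]
ft_force: [-0.0, 1.3, -2.2]
finger_gap: 0.296
gripper_force: 89.3
```

Emit:
drive_tool --pt "0 0 0.02 0 0 0" --pt "0 0 0.02 0 0 0" --pt "0 0 0.01 0 0 0" --pt "0 0 0 0 0 0"

```text
time_s: 22.6
position: [0.4184, -0.3542, 0.01]
orientation: [0.0, 0.991, -0.135, 0.0]
ft_force: [-0.4, 0.8, 1.2]
finger_gap: 0.289
gripper_force: 89.9
```

Emit:
drive_tool --pt "0 0 0 0 0 0" --pt "0 0 0 0 0 0" --pt "0 0 0 0 0 0" --pt "0 0 0 0 0 0" --pt "0 0 0 0 0 0" --pt "0 0 0 0 0 0" --pt "0 0 0 0 0 0" --pt "0 0 0 0 0 0" --grip 0.8

```text
time_s: 23.27
position: [0.4184, -0.3542, 0.0098]
orientation: [0.0, 0.991, -0.135, 0.0]
ft_force: [0.5, -0.3, -0.3]
finger_gap: 0.796
gripper_force: 0.0
```

Emit:
drive_tool --pt "0 0 -0.1 0 0 0" --pt "0 0 -0.2 0 0 0" --pt "0 0 -0.4 0 0 0" --pt "0 0 -0.6 0 0 0" --pt "0 0 -0.7 0 0 0" --pt "0 0 -0.7 0 0 0" --pt "0 0 -0.7 0 0 0" --pt "0 0 -0.6 0 0 0" --pt "-0.8 0 -0.5 0 0 0" --pt "-0.8 0 0 0 0 0"

```text
time_s: 24.1
position: [0.3583, -0.3394, 0.1953]
orientation: [0.003, 0.991, -0.134, 0.003]
ft_force: [-0.0, -0.3, 0.1]
finger_gap: 0.802
gripper_force: 0.0
```

```bash
python3 - <<'E'
from h import *
s=arm.sense(); print(s['position'],s['ft_force'],s['time_s'])
a=[]
for n in('scene','top'):
    p,d=grab(n); q=p[90:300,100:380,::-1]; a.append(cv2.resize(q,(400,300)))
cv2.imwrite('pics/end.png',np.vstack(a))
E
```

```text
[ 0.35834346 -0.33936007  0.19525445] [-0.03483553 -0.32871042  0.07467436] 24.1
```

View pics/end.png

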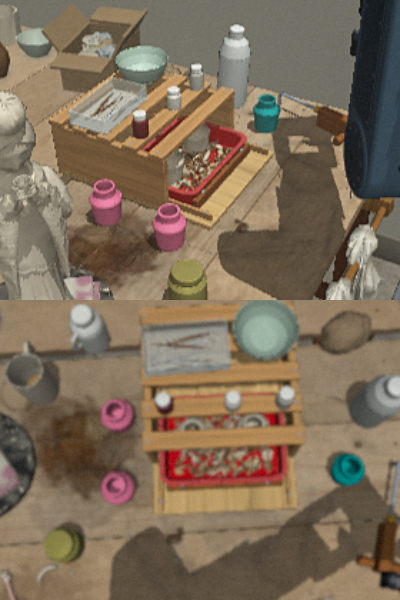

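The final views show the tray drawn out square against the strip with both pots standing. The hook is upright on the bench at the right, the bystanders have not moved, and the gripper is clear.

```bash
python3 -c "
from cell import arm
print(arm.job_done())"
```

```text
the job is handed in; nothing more can be done
None
```

The tray is home square against the stop strip (held at about 12 N for over 1.5 s), the hook stands upright on the bench clear of the rack, pots and bystanders look undisturbed in the last pictures, and the job was handed in at about 24 s; no verdict came back.

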